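Stack the trays, slide the loaded board out to the pointer and hold it

ROBOT

A 6-joint arm with a two-finger parallel gripper is mounted at the origin on the work surface. World frame = base frame: x ahead of the robot, y to its left, z up, the work surface at z = 0. Lengths are in m, angles in rad, forces in N, time in s.
With the tool pointing down it reaches from about 0.425 to 0.95 m from the base axis. Payload 3.5 kg.
Tool frame: the origin (TCP) lies between the finger pads; the fingertips stand 22 mm ahead of it and the grasp point (between the pads) lies 3 mm ahead of it (ctrl.nose_length is the z of the fingertips in the tool frame, in m); z points along the fingers, y is the line along which they close (so a half turn about z gives the same grasp; the last joint's range is limited). The gripper opens to 85 mm and grips with 20 to 120 N. Pads are 22 mm wide; open, the fingers measure 114 mm over their backs; the gripper's body (76 mm by 85 mm) begins 54 mm behind the grasp point. The pads swing forward as they close: fully open they stand 13 mm farther back than shut.
Start: joints at [0.976, 0.286, 1.577, -0, 1.279, -0.15], TCP at [0.29, 0.609, 0.253] pointing down, gripper open.
Joint ranges: [-2.77, 2.77], [-0.9, 2.22], [0.21, 2.48], [-1.53, 4.67], [0.24, 2.81], [-2.84, 2.84]. Speed limits (rad/s): [2.79, 2.79, 3.14, 3.14, 3.14, 3.14].

INTERFACE

Orientations are given as a unit quaternion [x, y, z, w].
In Python, from plant import ctrl gives the robot as it stands. The module is installed in compiled form; this text tells all that it offers.
- The arm moves only by the tool send_rows, never from a script. Its argument "rows" is text: rows parted by semicolons, each of 7 numbers parted by spaces: the turn, a rotation vector about the tool's x, y, z in shares of 180 degrees (1.0 is 180 degrees), then the shift along the tool's x, y, z in shares of 80 cm (1.0 is 80 cm), then the opening, from -1 (shut) to 1 (fully open). A call has 1 to 8 rows; each row is the pose to reach, as a shift and turn from the pose commanded when the call began, along the tool's axes at that moment; what a row does not reach only later rows make up. A row lasts 1/8 s, in which the tool goes at most 62.5 mm and 10.7 degrees, less where a joint would pass 70% of its speed; a pose out of reach is approached as far as the arm can. A call with a gripper value outside its range is refused whole. The fingers move at their own pace and stop on an object; "grip_force" is the grip in N (left out, the last holds). Time passes only in rows, so rows that repeat a pose let the fingers close. It gives the time, the measured TCP pose, the force, the opening and the grip force at its end, in the units of the state.
- ctrl.get_state(): the state, without advancing time (a new reading comes with each control period).
- ctrl.read_camera(name): name is "scene" or "top" or "wrist"; returns a dict with "color" (420x560x3 uint8, red, green, blue), "fx", "fy", "cx", "cy" (pixels), "D" ([k1, k2, p1, p2, k3] as OpenCV has them; the pictures are not rectified), "extrinsics" (4x4, takes a point from world to camera coordinates). Camera axes: x right, y down, z forward; pixel columns grow to the right and rows downward; lengths in m; the calibration is good to about 2 mm. A picture is of the moment at which its call begins. There is no depth.
- ctrl.sign_off(): hands the job in; it is judged then, once.
Trained networks look in a picture, given as the dict that the camera call returned (one of the last four; its "shot" number tells which), for a name from the list of things; names that differ only in an ending like _2 or _b are one class to them, and where a whole thing is asked for, a point or a joint stands for the part that bears it (a point fixed in the world has none). Each returns a list of dicts, best first, with "p" (0 to 1); they miss things now and then, are a little off and sometimes report something else, mostly with a low value. They report only what shows in the picture. A call takes as long as a camera call. They do not tell look-alikes from the thing itself.
- ctrl.look_for(picture, target): "position" ([x, y, z] in m, in the coordinates of the camera as it stood for that picture, good to about 4 mm: the middle of the surface that is visible of it).
The state is a dict: "time": time; "qpos": joint angles; "dq": joint speeds; "joint_efforts": joint torques, N m; "eef_pos": TCP position; "tcp_rot": TCP orientation; "contact_force": force on the tool from outside, world axes, zero at the start; "wrist_torque": the same for the moment, N m; "opening": opening from 0.0 (shut) to 1.0 (fully open); "finger_force": force on a finger pad.
Only numpy, scipy, OpenCV 4.12 (cv2) and the standard library are available. Lean on these libraries where they do the work, as an engineer would, in place of code of your own. Each camera call takes 0.05 s, during which the arm holds its last target. There are 200 camera calls.

TASK

Stack the two loose pocketed trays from the table squarely onto the matching tray that lies on the black board, one on top of the other with all edges in line. Then, without lifting it, slide the loaded board straight out over the edge of its riser by the bar at its inner end until its outer edge is level with the tip of the pointer gauge; out there it would tip over, so finish still holding the bar, keeping the board level on the riser with the pile square on it. Leave the other things on the bench alone.

Things in the scene. Friction and masses are not known exactly. Their poses are not given: they have to be found in the camera images.
- riser: fixed grey steel bridge-shaped riser, 240 x 130 x 60 mm; origin: centre of its footprint on the table; x along its length, +x is outward (roughly to the robot's right, world -y), y across, z up; flat top at 60 mm, no guides
- riser_edge (a point): middle of the riser's outer (+x) top edge, 120 mm along x from its origin, 60 mm up
- board: loose flat black board 280 x 110 x 10 mm, 0.45 kg, on the riser; origin: centre of its underside; +x along it to the outer end. An upright aluminium grip bar stands across its inner end at x = -120 mm: 14 mm thick (x), 70 mm wide (y), 35 mm tall above the board. Loaded, it tips over the riser edge beyond 95 to 120 mm overhang unless held at the bar; it slides with dry friction
- board_edge (a point): middle of the board's outer top edge, 140 mm along +x from the board's origin; 260 mm from the middle of the bar
- board_bar (a point): middle of the top of the board's grip bar (x = -120 mm, 45 mm above the board's underside)
- tray_base: flat aluminium tray 90 (x) x 50 (y) x 15 mm, about 0.12 kg, with ten dark pockets marked on top; origin: centre of its underside; it lies on the board near the outer end, centre about 85 mm out from the board's middle, its long side across the board
- tray_a: loose tray identical to tray_base, lying on the table on the robot's right; origin: centre of its underside, x long side (90 mm), y short side (50 mm), 15 mm thick
- tray_b: loose tray identical to tray_a, also on the table on the robot's right; same frame
- gauge: fixed pointer gauge on the far side of the board's path: steel foot 50 x 40 mm, post, 37 mm long, 6 mm wide brass blade reaching towards the board at 67 to 73 mm height, head top at 78 mm; origin: at table height on the riser's centre line; axes parallel to the riser's, its x = 0 plane is the mark. All solid parts lie at y = 70 to 135 mm, 15 mm clear of a straight board
- gauge_tip (a point): tip of the pointer blade, 70 mm along the gauge's y, 70 mm above the table (the height of the board's top); 130 to 160 mm beyond the riser's edge
- flux_bottle: white bottle, 44 mm across, 110 mm tall, beyond the riser; leave alone (origin: underside)
- tape_roll: roll of amber tape lying flat, 84 mm across, 19 mm tall, near the robot; leave alone (origin: underside)
- screwdriver: screwdriver with black handle lying near the robot; leave alone (origin: on the tool, at the table)
- wrench: steel wrench lying near the robot on the left; leave alone (origin: on the tool, at the table)
- disc: round aluminium disc 44 mm across, 12 mm thick, on the table under where the board will hang out; not a tray, leave alone (origin: underside)
- spool: copper spool, 60 mm across, 42 mm tall, standing on the table left of the riser; leave alone (origin: underside)
Mind the look-alikes: they are no part of the job. Leave any orange or red look-alike of the tray_b alone.

How it is judged:
On the way:
1. both loose trays lie square on the tray on the board, let go, before the board is slid out (horizontal distance between each of tray_a, tray_b and tray_base below 0.007 m and angle between the x axis of each of tray_a, tray_b and the x axis of tray_base, either way round below 0.1 rad and ((z of tray_a in the frame of tray_base between 0.012 and 0.018 m and z of tray_b in the frame of tray_base between 0.027 and 0.033 m) or (z of tray_b in the frame of tray_base between 0.012 and 0.018 m and z of tray_a in the frame of tray_base between 0.027 and 0.033 m)) and contact force between the fingers and tray_a below 0.1 N and contact force between the fingers and tray_b below 0.1 N and contact force between the fingers and tray_base below 0.1 N and z of tray_base in the frame of board between 0.008 and 0.013 m and x of board_edge in the frame of riser below 0.2 m and linear speed of board below 0.02 m/s), for 0.3 s.
At the end, for the whole second after the job is handed in: Trays piled on the board, centres within 7 mm and 0.1 rad of the lowest, not touched; board edge within 6 mm of the pointer, 14 mm sideways, straight to 0.07 rad, level to 0.03 rad, at rest on the riser, clear of the gauge, the fingers bearing on it with over 2 N (horizontal distance between each of tray_a, tray_b and tray_base below 0.007 m and angle between the x axis of each of tray_a, tray_b and the x axis of tray_base, either way round below 0.1 rad and ((z of tray_a in the frame of tray_base between 0.012 and 0.018 m and z of tray_b in the frame of tray_base between 0.027 and 0.033 m) or (z of tray_b in the frame of tray_base between 0.012 and 0.018 m and z of tray_a in the frame of tray_base between 0.027 and 0.033 m)) and contact force between the fingers and tray_a below 0.1 N and contact force between the fingers and tray_b below 0.1 N and contact force between the fingers and tray_base below 0.1 N and z of tray_base in the frame of board between 0.008 and 0.013 m and x of board_edge in the frame of gauge between -0.006 and 0.006 m and y of board_edge in the frame of gauge between -0.014 and 0.014 m and angle between the x axis of board and the x axis of riser, either way round below 0.07 rad and angle between board's own z axis and vertical below 0.03 rad and z of board_edge in the frame of riser between 0.064 and 0.076 m and contact force between the fingers and board above 2 N and contact force between board and riser above 1 N and contact force between board and gauge below 0.1 N and linear speed of board below 0.01 m/s); the arm keeps its last pose, push and grip.
It fails at once if the board is lifted off its riser (z of board in the frame of riser above 0.072 m).
It fails at once if the board tips (angle between board's own z axis and vertical above 0.15 rad).
It fails at once if a bystander is moved (distance of any of flux_bottle, tape_roll, screwdriver, wrench, disc, spool from where it was at the start of the episode above 0.03 m).
It also fails if it takes over 72 s, if anything falls off the work surface, if the arm or the gripper's body presses on something with over 40 N, if the wrist force passes 120 N, or if a joint passes its speed limit or range.

## Working session

There is one attempt and no reset: what is moved stays moved. The work goes in short steps, Python scripts to look and compute and a tool call to move; the robot and the scene stay as the last step left them, time stands still between calls to the robot, and variables do not carry over. Pictures are saved under pics/ and viewed, at most 13 in all, crops included, and the job is handed in when it is done.

Besides the shell and the picture viewer there is one more tool, called after "Call:" as name(argument=value, ...), one argument or row to a line, values as JSON. send_rows: Moves the arm, as the interface text tells. Its arguments: {"type":"object","properties":{"rows":{"type":"string"},"grip_force":{"type":"number"}},"required":["rows"]}

```bash
mkdir -p pics; cat > h.py <<'E'
import numpy as np, cv2
from plant import ctrl
from scipy.spatial.transform import Rotation as R
def cam(n,save=None):
    p=ctrl.read_camera(n)
    if save: cv2.imwrite(save,p["color"][:,:,::-1])
    return p
def KD(p): return np.array([[p["fx"],0,p["cx"]],[0,p["fy"],p["cy"]],[0,0,1.]]),np.array(p["D"],float)
def proj(p,X):
    K,D=KD(p);E=np.array(p["extrinsics"])
    return cv2.projectPoints(np.array(X,float).reshape(-1,3),cv2.Rodrigues(E[:3,:3])[0],E[:3,3],K,D)[0].reshape(-1,2)
def toplane(p,uv,z):
    K,D=KD(p);E=np.array(p["extrinsics"])
    n=cv2.undistortPoints(np.array(uv,float).reshape(-1,1,2),K,D).reshape(-1,2)
    d=np.c_[n,np.ones(len(n))]@E[:3,:3]; c=-E[:3,:3].T@E[:3,3]
    return c+d*((z-c[2])/d[:,2])[:,None]
def look(p,t):
    E=np.array(p["extrinsics"]);o=[]
    for r in ctrl.look_for(p,t):
        w=E[:3,:3].T@(np.array(r["position"])-E[:3,3]); o.append((round(r["p"],2),w.round(4),proj(p,w)[0].round(0)))
    return o
E
cat > a.py <<'E'
from h import *
p=cam("top","pics/top.png");s=cam("scene","pics/scene.png")
im=np.hstack([p["color"],s["color"]])
for n,q in(("top",p),("scene",s)):
    E=np.array(q["extrinsics"]);print(n,(-E[:3,:3].T@E[:3,3]).round(3),E[:3,:3].round(2).tolist(),q["fx"])
    for t in["tray_a","tray_base","board","board_bar","board_edge","riser","gauge","gauge_tip","disc","spool","flux_bottle"]:
        for r in look(q,t): print(t,*r)
print(ctrl.get_state())
E
python3 a.py
```

```text
top [ 0.403 -0.07   1.49 ] [[-0.0, -1.0, -0.01], [-1.0, 0.0, -0.1], [0.1, 0.01, -1.0]] 475.95455620416544
tray_a 0.95 [ 0.6133 -0.437   0.0154] [403. 196.]
tray_a 0.93 [ 0.6078 -0.3006  0.013 ] [360. 198.]
tray_a 0.87 [ 0.4488 -0.3401  0.0149] [374. 248.]
tray_a 0.82 [ 0.5061 -0.5462  0.0179] [439. 230.]
tray_a 0.75 [0.5113 0.1351 0.0572] [218. 228.]
tray_base 0.92 [0.5672 0.0446 0.0842] [248. 209.]
board 0.58 [0.5712 0.1454 0.0678] [215. 208.]
board_bar 0.6 [0.5705 0.1411 0.0686] [216. 208.]
board_edge 0.79 [0.5706 0.1424 0.0755] [215. 208.]
riser 0.7 [0.5149 0.1358 0.0571] [218. 227.]
riser 0.3 [0.5493 0.4212 0.0426] [127. 216.]
riser 0.23 [0.3787 0.0526 0.0159] [247. 272.]
gauge 0.65 [ 0.678  -0.1296  0.0164] [305. 176.]
gauge 0.31 [0.5111 0.1343 0.0549] [219. 228.]
gauge_tip 0.52 [ 0.6849 -0.1248  0.0148] [303. 174.]
disc 0.55 [ 0.53   -0.1202  0.0145] [302. 223.]
spool 0.55 [0.5501 0.4182 0.0431] [128. 216.]
flux_bottle 0.67 [0.7259 0.1935 0.076 ] [199. 157.]
flux_bottle 0.63 [ 0.3617 -0.1475  0.0207] [312. 277.]
scene [ 1.311 -0.252  1.411] [[0.25, 0.97, -0.01], [0.83, -0.22, -
[... 891 characters left out ...]

{'time': 1.2, 'qpos': array([ 9.76004427e-01,  2.86318866e-01,  1.57671753e+00, -9.90771574e-06,
        1.27856758e+00, -1.50016075e-01]), 'dq': array([-0.0008829 , -0.00093075,  0.00149164, -0.00019609,  0.00178464,
        0.00043214]), 'joint_efforts': array([ 3.42757985e-04, -4.05959129e+01, -2.92942929e+01, -1.68060133e-04,
        4.82516043e-04, -1.35586714e-05]), 'eef_pos': array([0.29039973, 0.60932292, 0.25330277]), 'tcp_rot': array([ 2.20557964e-01,  9.75373869e-01, -7.00240935e-06,  2.35755852e-06]), 'contact_force': array([ 0.47363408, -0.44034906,  0.03873234]), 'wrist_torque': array([ 0.01486258, -0.00827737,  0.00092509]), 'finger_force': 0.0, 'opening': 1.0032285425832965}
```

```bash
python3 - <<'E'
import cv2
a=cv2.imread("pics/top.png")[130:310,100:480]; b=cv2.imread("pics/scene.png")
cv2.imwrite("pics/t2.png",cv2.resize(a,(798,378),interpolation=cv2.INTER_CUBIC))
cv2.imwrite("pics/s2.png",cv2.resize(b[150:350,80:460],(798,420),interpolation=cv2.INTER_CUBIC))
E
```

```text
(no output)
```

View pics/t2.png

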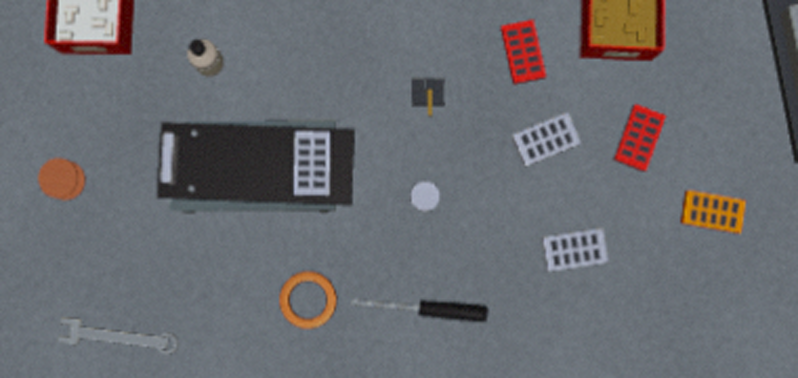

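View pics/s2.png

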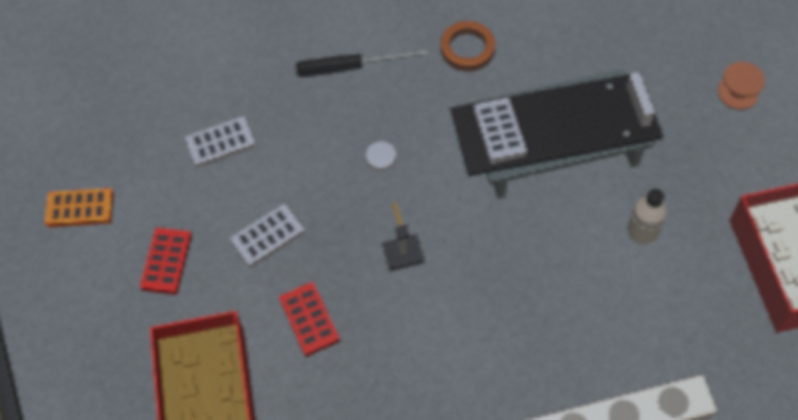

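Candidates (full top-image pixels): the grey trays at (360,196) and (374,249) are the loose ones. The red trays at (349,154) and (405,195) and the orange one at (440,231) are look-alikes, to be left alone. The grey tray on the board at (248,207) is the base. Next I measure the outlines.

```bash
cat > m.py <<'E'
from h import *
def fit(p,uv,z,thr=None,r=24):
    """outline of the bright blob near uv (pockets filled) on plane z -> centre, long-axis angle, sizes"""
    im=p["color"].astype(int);sat=im.max(2)-im.min(2);g=im.mean(2)
    m=((g>(thr or 150))&(sat<40)).astype(np.uint8)
    k=np.zeros_like(m);u,v=np.int32(uv);k[max(v-r,0):v+r+1,max(u-r,0):u+r+1]=1;m*=k
    m=cv2.morphologyEx(m,cv2.MORPH_CLOSE,np.ones((5,5)))
    cs=cv2.findContours(m,cv2.RETR_EXTERNAL,cv2.CHAIN_APPROX_NONE)[0]
    c=max(cs,key=cv2.contourArea).reshape(-1,2)
    w=toplane(p,c,z)[:,:2]
    (cx,cy),(a,b),t=cv2.minAreaRect((w*1e4).astype(np.float32))
    if b>a: a,b=b,a;t+=90
    return np.array([cx,cy])/1e4,(t+90)%180-90,np.array([a,b])/1e4
E
python3 - <<'E'
from m import *
p=cam("top");s=cam("scene")
for n,q in(("top",p),("scene",s)):
    for nm,X in(("A",[.610,-.301,.015]),("B",[.450,-.338,.015]),("base",[.569,.046,.085]),("bar",[.575,.255,.105]),("disc",[.53,-.12,.012])):
        uv=proj(q,X)[0]
        try: print(n,nm,uv.round(),[np.round(x,4) for x in fit(q,uv,X[2],r=20)], "grey",q["color"][int(uv[1])-3:int(uv[1])+4:3,int(uv[0])].tolist())
        except Exception as e: print(nm,e)
E
```

```text
top A [360. 197.] [array([ 0.6136, -0.3013]), np.float64(-68.0528), array([0.0886, 0.0494])] grey [[60, 64, 69], [159, 166, 182], [150, 157, 172]]
top B [373. 248.] [array([ 0.448 , -0.3412]), np.float64(-81.0329), array([0.0895, 0.0488])] grey [[89, 91, 102], [147, 152, 168], [141, 147, 162]]
top base [247. 208.] [array([0.5702, 0.0437]), np.float64(0.0951), array([0.0871, 0.0478])] grey [[149, 151, 170], [119, 122, 133], [154, 160, 177]]
top bar [176. 205.] [array([0.5764, 0.2456]), np.float64(-2.2981), array([0.0655, 0.0103])] grey [[80, 86, 90], [87, 91, 94], [80, 85, 89]]
top disc [302. 223.] [array([ 0.5293, -0.119 ]), np.float64(-0.3838), array([0.0376, 0.0374])] grey [[164, 171, 188], [163, 167, 185], [161, 168, 187]]
scene A [206. 260.] [array([ 0.6018, -0.2711]), np.float64(21.8629), array([0.044 , 0.0235])] grey [[120, 124, 134], [75, 77, 84], [147, 152, 165]]
scene B [185. 217.] [array([ 0.4429, -0.3073]), np.float64(8.9282), array([0.0444, 0.0213])] grey [[94, 97, 105], [130, 134, 146], [106, 109, 118]]
scene base [318. 210.] [array([0.6029, 0.0442]), np.float64(88.2241), array([0.0426, 0.0186])] grey [[123, 127, 138], [141, 145, 158], [134, 138, 150]]
scene bar [388. 193.] [array([0.5777, 0.2465]), np.float64(-2.5993), array([0.0632, 0.0089])] grey [[102, 107, 113], [125, 128, 138], [150, 154, 167]]
scene disc [260. 223.] [array([ 0.529 , -0.1173]), np.float64(75.3866), array([0.0365, 0.0348])] grey [[154, 158, 172], [153, 158, 172], [155, 160, 173]]
```

```bash
cat >> h.py <<'E'
def goal(x,y,z,yaw,st=None):
    """row (turn deg, shift mm) from the measured pose to TCP x,y,z pointing down, tool x at yaw deg (mod 180)"""
    st=st or ctrl.get_state();q=R.from_quat(st["tcp_rot"]);M=q.as_matrix()
    best=None
    for k in(0,180):
        c=np.radians(yaw+k);T=np.array([[np.cos(c),np.sin(c),0],[np.sin(c),-np.cos(c),0],[0,0,-1]]).reshape(3,3)
        rv=(q.inv()*R.from_matrix(T)).as_rotvec(degrees=True)
        if best is None or np.linalg.norm(rv)<np.linalg.norm(best): best=rv
    sh=M.T@(np.array([x,y,z])-st["eef_pos"])*1e3
    print("row",best.round(1),sh.round(1),"open",round(st["opening"],3),"t",st["time"],"q6",st["qpos"][5].round(2),"F",np.round(st["contact_force"],1),"ff",round(st["finger_force"],1),"yaw",np.degrees(np.arctan2(M[1,0],M[0,0])).round(1),"pos",st["eef_pos"].round(4))
E
python3 - <<'E'
from h import *
goal(.6136,-.301,.2,-68); print(ctrl.nose_length)
E
```

```text
row [ 0.  -0.  42.5] [-683.4 -682.7   53.3] open 0.998 t 1.3 q6 -0.15 F [-0.8 -0.2 -0.4] ff 0.0 yaw 154.5 pos [0.2904 0.6093 0.2533]
0.022
```

Careful with the scale: shifts go in shares of 80 cm and turns go in shares of 180 degrees. That gives: -683 mm / 800 = -0.8538, 53 mm / 800 = 0.0663, 42.5 degrees / 180 = 0.2361.

Call:
send_rows(
  rows="0 0 0.2361 -0.8538 -0.8538 0.0663 1;0 0 0.2361 -0.8538 -0.8538 0.0663 1;0 0 0.2361 -0.8538 -0.8538 0.0663 1;0 0 0.2361 -0.8538 -0.8538 0.0663 1;0 0 0.2361 -0.8538 -0.8538 0.0663 1;0 0 0.2361 -0.8538 -0.8538 0.0663 1;0 0 0.2361 -0.8538 -0.8538 0.0663 1;0 0 0.2361 -0.8538 -0.8538 0.0663 1",
)

```text
time: 2.3
eef_pos: [0.4576, 0.1369, 0.2263]
tcp_rot: [0.559, 0.829, 0.001, 0.001]
contact_force: [0.1, -0.6, 0.4]
opening: 0.999
finger_force: 0.0
```

```bash
python3 -c "
from h import *
goal(.6136,-.301,.2,-68)"
```

```text
row [0.1 0.  0. ] [-464.4  -19.6   26.5] open 0.999 t 2.3 q6 -0.31 F [ 0.1 -0.6  0.4] ff 0.0 yaw 112.0 pos [0.4576 0.1369 0.2263]
```

Scaled: -464 mm / 800 = -0.58, 27 mm / 800 = 0.0338.

Call:
send_rows(
  rows="0 0 0 -0.58 -0.025 0.0338 1;0 0 0 -0.58 -0.025 0.0338 1;0 0 0 -0.58 -0.025 0.0338 1;0 0 0 -0.58 -0.025 0.0338 1;0 0 0 -0.58 -0.025 0.0338 1;0 0 0 -0.58 -0.025 0.0338 1;0 0 0 -0.58 -0.025 0.0338 1;0 0 0 -0.58 -0.025 0.0338 1",
)

```text
time: 3.3
eef_pos: [0.6129, -0.3024, 0.1985]
tcp_rot: [0.56, 0.828, -0.0, 0.0]
contact_force: [0.4, -0.2, -0.2]
opening: 1.002
finger_force: 0.0
```

```bash
python3 - <<'E'
from m import *
goal(.6136,-.301,.2,-68)
w=cam("wrist","pics/w1.png")
print(np.array(w["extrinsics"]).round(3).tolist(),w["fx"])
uv=proj(w,[.6136,-.301,.015])[0];print(uv)
print(fit(w,uv,.015,r=150), look(w,"tray_a"))
E
```

```text
row [ 0.   0.  -0.1] [ 1.   1.2 -1.5] open 1.002 t 3.3 q6 -0.99 F [ 0.4 -0.2 -0.2] ff 0.0 yaw 111.9 pos [ 0.6129 -0.3024  0.1985]
[[0.928, 0.373, 0.0, -0.455], [0.355, -0.885, 0.3, -0.508], [0.112, -0.279, -0.954, 0.174], [0.0, 0.0, 0.0, 1.0]] 338.0965493844835
[280.72119917 194.84650012]
(array([ 0.6616127 , -0.32740796]), -17.16278076171875, array([0.27033333, 0.12895715])) [(0.75, array([ 0.7463, -0.267 ,  0.0159]), array([425., 214.])), (0.74, array([ 0.4497, -0.3385,  0.0139]), array([ 98., 167.])), (0.7, array([ 0.6119, -0.304 ,  0.0141]), array([278., 197.])), (0.59, array([ 0.6127, -0.4343,  0.0169]), array([232., 312.])), (0.58, array([ 0.4903, -0.501 ,  0.0104]), array([104., 321.]))]
```

View pics/w1.png

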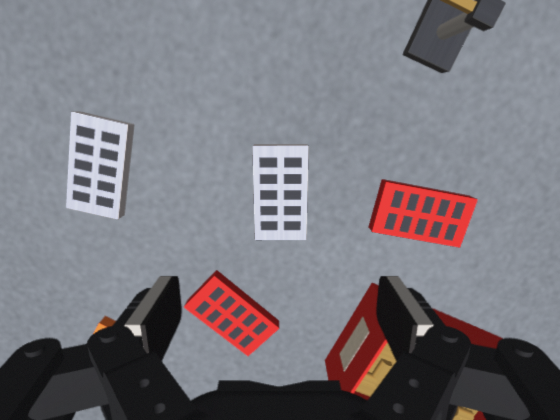

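The wrist view shows grey tray A upright at (281,193) and grey tray B at (99,165). The look-alikes at (424,213) and (233,312) are clearly red, so the choice holds.

```bash
python3 - <<'E'
from m import *
w=cam("wrist")
for nm,X in(("A",[.6136,-.301,.015]),("B",[.448,-.341,.015])):
  for t in(170,190,205):
    f=fit(w,proj(w,X)[0],.015,thr=t,r=70);print(nm,t,[np.round(v,4) for v in f])
f=fit(w,proj(w,[.6136,-.301,.015])[0],.015,thr=190,r=70)
goal(*f[0],.022,f[1])
E
```

```text
A 170 [array([ 0.6129, -0.3009]), np.float64(-68.0056), array([0.0895, 0.0497])]
A 190 [array([ 0.6127, -0.3004]), np.float64(-68.0144), array([0.0884, 0.0495])]
A 205 [array([ 0.6127, -0.3004]), np.float64(-67.9966), array([0.0884, 0.0492])]
B 170 [array([ 0.4476, -0.3401]), np.float64(-81.5314), array([0.0899, 0.05  ])]
B 190 [array([ 0.4476, -0.34  ]), np.float64(-81.624), array([0.0893, 0.0494])]
B 205 [array([ 0.4476, -0.3399]), np.float64(-81.5891), array([0.0889, 0.0488])]
row [-0.  -0.  -0.1] [ -0.6   0.2 176.4] open 1.002 t 3.45 q6 -0.99 F [-0.4 -0.7  0.2] ff 0.0 yaw 111.9 pos [ 0.6124 -0.3001  0.1984]
```

Scaled: 174 mm / 800 = 0.2175, 160 mm / 800 = 0.2.

Call:
send_rows(
  rows="0 0 0 -0.0008 0.0003 0.075 0.75;0 0 0 -0.0008 0.0003 0.15 0.75;0 0 0 -0.0008 0.0003 0.2 0.75;0 0 0 -0.0008 0.0003 0.2175 0.75;0 0 0 -0.0008 0.0003 0.2175 0.75;0 0 0 -0.0008 0.0003 0.2175 0.75",
)

```text
time: 4.2
eef_pos: [0.6147, -0.3001, 0.0279]
tcp_rot: [0.559, 0.829, 0.0, 0.002]
contact_force: [0.8, -0.3, 0.4]
opening: 0.87
finger_force: 0.0
```

Call:
send_rows(
  rows="0 0 0 0 0 0 0.3;0 0 0 0 0 0 0.3;0 0 0 0 0 0 0.3;0 0 0 0 0 0 0.3;0 0 0 0 0 0 0.3",
  grip_force=30,
)

```text
time: 4.82
eef_pos: [0.6129, -0.2994, 0.0248]
tcp_rot: [0.559, 0.829, -0.0, -0.0]
contact_force: [-0.2, 0.4, -0.8]
opening: 0.654
finger_force: 0.0
```

```bash
python3 - <<'E'
from h import *
goal(.6136,-.301,.2,-68)
cam("wrist","pics/w2.png")
E
```

```text
row [-0. -0.  0.] [  -1.7    0.  -175.2] open 0.654 t 4.825 q6 -0.99 F [-0.2  0.4 -0.8] ff 0.0 yaw 112.0 pos [ 0.6129 -0.2994  0.0248]
```

View pics/w2.png

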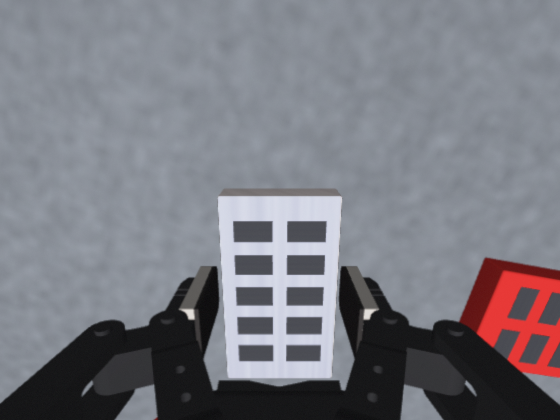

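The tray is centred between the pads (pads at about (205,300) and (355,300)), and the fingers are still closing.

Call:
send_rows(
  rows="0 0 0 0 0 0 0;0 0 0 0 0 0 0;0 0 0 0 0 0 0;0 0 0 0 0 0 0",
  grip_force=40,
)

```text
time: 5.38
eef_pos: [0.6132, -0.2996, 0.0252]
tcp_rot: [0.559, 0.829, 0.0, 0.0]
contact_force: [0.4, 0.7, 2.4]
opening: 0.572
finger_force: 43.3
```

Scaled: -150 mm / 800 = -0.1875, -110 mm / 800 = -0.1375.

Call:
send_rows(
  rows="0 0 0 0 0 -0.0625 0;0 0 0 0 0 -0.1375 0;0 0 0 0 0 -0.1875 0;0 0 0 0 0 -0.1875 0;0 0 0 0 0 -0.1875 0",
)

```text
time: 6.0
eef_pos: [0.6119, -0.2987, 0.1727]
tcp_rot: [0.559, 0.829, 0.0, -0.002]
contact_force: [-0.6, -0.2, -1.4]
opening: 0.571
finger_force: 43.0
```

```bash
python3 - <<'E'
from m import *
w=cam("wrist");M=R.from_quat(ctrl.get_state()["tcp_rot"]).as_matrix()
# tray top seen in hand
X=ctrl.get_state()["eef_pos"]
f=fit(w,proj(w,X+[0,0,-.01])[0],X[2]-.0248+.015,thr=190,r=110);print(f, M.T[:2,:2]@(f[0]-X[:2])*1e3)
goal(.570,.0437,.2,0)
E
```

```text
(array([ 0.61154531, -0.30027678]), -67.94582557678223, array([0.08970853, 0.04980798])) [-1.71744264 -0.69758331]
row [  0.   -0.3 -68. ] [332.9  89.6 -27.1] open 0.568 t 6.05 q6 -0.99 F [-0.2  0.8 -1.7] ff 43.0 yaw 112.0 pos [ 0.6115 -0.2984  0.1717]
```

```bash
python3 - <<'E'
from h import *
goal(.66,.0437,.22,0)
E
```

```text
row [  0.   -0.3 -68. ] [299.2 173.  -47.5] open 0.568 t 6.05 q6 -0.99 F [-0.2  0.8 -1.7] ff 43.0 yaw 112.0 pos [ 0.6115 -0.2984  0.1717]
```

Scaled: 299 mm / 800 = 0.3738, 173 mm / 800 = 0.2163, -68 degrees / 180 = -0.3778.

Call:
send_rows(
  rows="0 0 -0.0556 0.0613 0.035 -0.0588 0;0 0 -0.1111 0.1238 0.0713 -0.0588 0;0 0 -0.1667 0.1863 0.1075 -0.0588 0;0 0 -0.2222 0.2488 0.1438 -0.0588 0;0 0 -0.2778 0.3113 0.18 -0.0588 0;0 0 -0.3333 0.3738 0.2163 -0.0588 0;0 0 -0.3778 0.3738 0.2163 -0.0588 0;0 0 -0.3778 0.3738 0.2163 -0.0588 0",
)

```text
time: 7.05
eef_pos: [0.6601, 0.0436, 0.2188]
tcp_rot: [-0.0, 1.0, 0.0, -0.003]
contact_force: [0.7, -1.0, -2.1]
opening: 0.574
finger_force: 43.0
```

```bash
python3 - <<'E'
from m import *
w=cam("wrist","pics/w3.png")
uv=proj(w,[.57,.0437,.085])[0];print(uv)
for t in(150,170,190):
    f=fit(w,uv,.085,thr=t,r=90);print(t,[np.round(v,4) for v in f])
print("bar",proj(w,[.576,.2456,.105]), "tip", look(w,"board_edge"))
goal(f[0][0],f[0][1],.15,f[1])
E
```

```text
[279.1082132   91.87220609]
150 [array([0.5699, 0.0437]), np.float64(-0.9946), array([0.0898, 0.0498])]
170 [array([0.5699, 0.0437]), np.float64(-0.9715), array([0.0897, 0.0497])]
190 [array([0.5699, 0.0437]), np.float64(-0.8753), array([0.0895, 0.0496])]
bar [[580.51779216 101.92507359]] tip [(0.97, array([0.5662, 0.1403, 0.0727]), array([409.,  88.]))]
row [ 0.  -0.2  0.7] [90.4  1.2 70.1] open 0.572 t 7.15 q6 -1.66 F [-0.5  0.2 -1.1] ff 43.0 yaw 179.9 pos [0.6605 0.0423 0.2198]
```

View pics/w3.png

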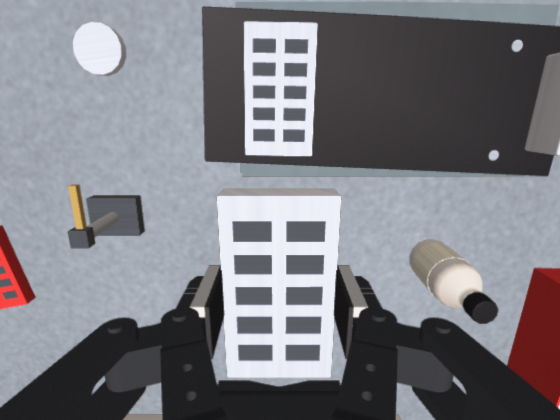

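The wrist view shows the base tray at (281,90), the gauge blade at (76,205), the board bar at (545,100), and the held tray square in the fingers at (280,285).

```bash
python3 - <<'E'
from m import *
w=cam("wrist");st=ctrl.get_state();M=R.from_quat(st["tcp_rot"]).as_matrix();X=st["eef_pos"]
f=fit(w,[280,285],X[2]-.0250+.015,thr=190,r=100);print(f, M.T[:2,:2]@(f[0]-X[:2])*1e3)
goal(.5682,.0444,.13,-.95)
E
```

```text
(array([0.66037178, 0.04219008]), -0.10717010498046875, array([0.08870322, 0.04988448])) [0.36216688 0.25046427]
row [ 0.  -0.1  0.8] [92.3  2.2 90.6] open 0.571 t 7.2 q6 -1.66 F [ 0.2  0.9 -1.2] ff 43.0 yaw 179.9 pos [0.6607 0.0419 0.2204]
```

Scaled: 91 mm / 800 = 0.1138, 90 mm / 800 = 0.1125, 0.8 degrees / 180 = 0.0044.

Call:
send_rows(
  rows="0 0 0.0044 0.0625 0.0013 0 0;0 0 0.0044 0.1138 0.0013 0.025 0;0 0 0.0044 0.1138 0.0013 0.075 0;0 0 0.0044 0.1138 0.0013 0.1125 0;0 0 0.0044 0.1138 0.0013 0.1125 0;0 0 0.0044 0.1138 0.0013 0.1125 0;0 0 0.0044 0.1138 0.0013 0.1125 0",
)

```text
time: 8.07
eef_pos: [0.5717, 0.0433, 0.134]
tcp_rot: [0.007, 1.0, -0.0, 0.002]
contact_force: [1.0, 0.2, -0.6]
opening: 0.572
finger_force: 43.0
```

```bash
python3 - <<'E'
from m import *
P=[]
for i in range(5):
    w=cam("wrist","pics/w4.png" if i==4 else None);st=ctrl.get_state();P.append(st["eef_pos"])
print(np.mean(P,0),np.std(P,0))
goal(.5693,.0437,.110,-.95)
# compare edges: held tray far end & base far end beneath
E
```

```text
[0.57105479 0.04353248 0.13319537] [3.08740890e-04 9.27217922e-05 4.15907129e-04]
row [-0.   0.1  0.2] [ 1.4  0.  22.6] open 0.573 t 8.325 q6 -1.66 F [ 0.4  0.4 -1.1] ff 43.0 yaw 179.2 pos [0.5707 0.0437 0.1326]
```

View pics/w4.png

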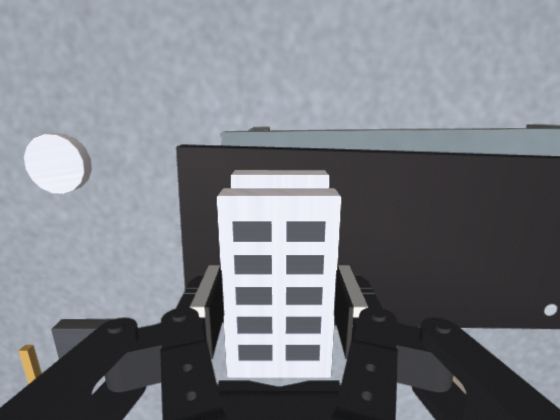

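The held tray lies in line with the base: base far edge at columns 232–328 (middle 280), held tray at 218–340 (middle 279). Lowering now.

Scaled: 22 mm / 800 = 0.0275, 21 mm / 800 = 0.0263, 0.2 degrees / 180 = 0.0011.

Call:
send_rows(
  rows="0 0 0.0011 0.0016 0 0.015 0;0 0 0.0011 0.0016 0 0.0225 0;0 0 0.0011 0.0016 0 0.0263 0;0 0 0.0011 0.0016 0 0.0275 0;0 0 0.0011 0.0016 0 0.0275 0;0 0 0.0011 0.0016 0 0.0275 0;0 0 0.0011 0.0016 0 0.0275 0",
)

```text
time: 9.2
eef_pos: [0.5692, 0.0437, 0.1101]
tcp_rot: [0.009, 1.0, 0.0, 0.0]
contact_force: [-0.1, 0.1, 1.2]
opening: 0.573
finger_force: 43.2
```

```bash
python3 - <<'E'
from m import *
w=cam("wrist");goal(.5693,.0437,.110,-.95)
w=cam("wrist");goal(.5693,.0437,.110,-.95)
E
```

```text
row [ 0.  0. -0.] [-0.1  0.   0.1] open 0.571 t 9.25 q6 -1.65 F [-0.4 -0.5  1.7] ff 43.2 yaw 179.0 pos [0.5692 0.0437 0.1101]
row [ 0.  0. -0.] [-0.1  0.   0.1] open 0.571 t 9.3 q6 -1.65 F [-1.   1.   0.3] ff 43.2 yaw 179.0 pos [0.5692 0.0437 0.1101]
```

Call:
send_rows(
  rows="0 0 0 0 0 0 0.85;0 0 0 0 0 0 0.85;0 0 0 0 0 0 0.85;0 0 0 0 0 0 0.85;0 0 0 0 0 0 0.85",
)

```text
time: 9.93
eef_pos: [0.569, 0.0437, 0.1099]
tcp_rot: [0.009, 1.0, -0.0, 0.0]
contact_force: [0.1, 0.2, -0.2]
opening: 0.924
finger_force: 0.0
```

Scaled: -120 mm / 800 = -0.15, -90 mm / 800 = -0.1125.

Call:
send_rows(
  rows="0 0 0 0 0 -0.025 0.85;0 0 0 0 0 -0.0875 0.85;0 0 0 0 0 -0.15 0.85;0 0 0 -0.075 0 -0.15 0.85;0 0 0 -0.1125 0 -0.15 0.85;0 0 0 -0.1125 0 -0.15 0.85;0 0 0 -0.1125 0 -0.15 0.85",
)

```text
time: 10.8
eef_pos: [0.6583, 0.0422, 0.2303]
tcp_rot: [0.009, 1.0, 0.0, -0.0]
contact_force: [0.5, 0.2, -0.4]
opening: 0.923
finger_force: 0.0
```

```bash
python3 - <<'E'
from m import *
w=cam("wrist","pics/w5.png")
uv=proj(w,[.57,.0437,.1])[0];print(uv)
for t in(170,190,205):
    f=fit(w,uv,.1,thr=t,r=90);print(t,[np.round(v,4) for v in f])
goal(.4476,-.340,.2,-81.6)
E
```

```text
[278.93933684  93.39148041]
170 [array([0.5697, 0.0433]), np.float64(-0.9454), array([0.0894, 0.0498])]
190 [array([0.57  , 0.0433]), np.float64(-0.9473), array([0.0888, 0.0496])]
205 [array([0.57  , 0.0433]), np.float64(-0.9839), array([0.0887, 0.0495])]
row [-0.  -0.  80.6] [ 203.9 -385.8   30.3] open 0.925 t 10.85 q6 -1.64 F [-0.7 -0.6  0. ] ff 0.0 yaw 179.0 pos [0.658  0.0423 0.2302]
```

View pics/w5.png

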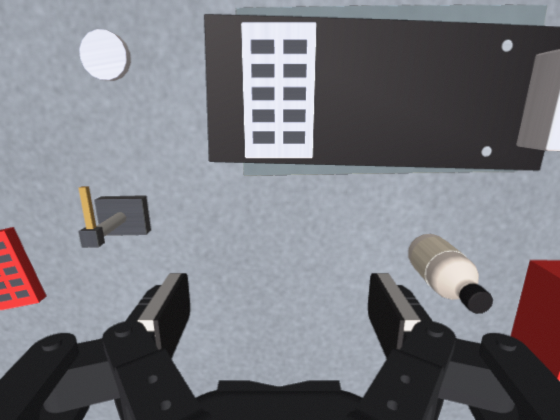

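Tray A sits squarely on the base (pile at (279,90)). Next is tray B.

Scaled: -386 mm / 800 = -0.4825, 204 mm / 800 = 0.255, 80.6 degrees / 180 = 0.4478.

Call:
send_rows(
  rows="0 0 0.4478 0.255 -0.4825 0.0375 0.8;0 0 0.4478 0.255 -0.4825 0.0375 0.8;0 0 0.4478 0.255 -0.4825 0.0375 0.8;0 0 0.4478 0.255 -0.4825 0.0375 0.8;0 0 0.4478 0.255 -0.4825 0.0375 0.8;0 0 0.4478 0.255 -0.4825 0.0375 0.8;0 0 0.4478 0.255 -0.4825 0.0375 0.8;0 0 0.4478 0.255 -0.4825 0.0375 0.8",
)

```text
time: 11.85
eef_pos: [0.4454, -0.3431, 0.2]
tcp_rot: [0.657, 0.754, -0.0, -0.0]
contact_force: [0.3, 0.5, -0.0]
opening: 0.901
finger_force: 0.0
```

Call:
send_rows(
  rows="0 0 0 0 0 0 0.78;0 0 0 0 0 0 0.78;0 0 0 0 0 0 0.78;0 0 0 0 0 0 0.78",
)

```text
time: 12.35
eef_pos: [0.4487, -0.3397, 0.2]
tcp_rot: [0.653, 0.758, -0.0, 0.0]
contact_force: [1.2, -0.1, -0.2]
opening: 0.888
finger_force: 0.0
```

```bash
python3 - <<'E'
from m import *
w=cam("wrist")
uv=proj(w,[.4476,-.34,.015])[0];print(uv)
for t in(170,190):
    f=fit(w,uv,.015,thr=t,r=70);print(t,[np.round(v,4) for v in f])
goal(*f[0],.0245,f[1])
E
```

```text
[278.10422327 195.55171972]
170 [array([ 0.4474, -0.3399]), np.float64(-81.5917), array([0.089 , 0.0496])]
190 [array([ 0.4474, -0.3399]), np.float64(-81.5244), array([0.089 , 0.0494])]
row [0. 0. 0.] [ 1.000e-01 -1.300e+00  1.755e+02] open 0.892 t 12.4 q6 -0.98 F [-0.1  0.6 -0.3] ff 0.0 yaw 98.5 pos [ 0.4487 -0.3398  0.2   ]
```

Scaled: 174.5 mm / 800 = 0.2181, -1.3 mm / 800 = -0.0016.

Call:
send_rows(
  rows="0 0 0 0 -0.0016 0.075 0.75;0 0 0 0 -0.0016 0.15 0.75;0 0 0 0 -0.0016 0.2 0.75;0 0 0 0 -0.0016 0.2181 0.75;0 0 0 0 -0.0016 0.2181 0.75;0 0 0 0 -0.0016 0.2181 0.75;0 0 0 0 -0.0016 0.2181 0.5",
)

```text
time: 13.28
eef_pos: [0.4482, -0.3417, 0.0276]
tcp_rot: [0.653, 0.757, -0.0, 0.002]
contact_force: [0.8, -0.7, -0.1]
opening: 0.751
finger_force: 0.0
```

Call:
send_rows(
  rows="0 0 0 0 0 0 0;0 0 0 0 0 0 0;0 0 0 0 0 0 0;0 0 0 0 0 0 0;0 0 0 0 0 0 0;0 0 0 0 0 0 0;0 0 0 0 0 0 0",
  grip_force=40,
)

```text
time: 14.15
eef_pos: [0.448, -0.3414, 0.0272]
tcp_rot: [0.653, 0.757, -0.0, 0.001]
contact_force: [-0.6, 1.1, 6.0]
opening: 0.569
finger_force: 42.2
```

```bash
python3 - <<'E'
from m import *
goal(.66,.0433,.24,-.95)
E
```

```text
row [ -0.    0.2 -80.6] [ 349.1  266.4 -213.1] open 0.569 t 14.15 q6 -0.98 F [-0.6  1.1  6. ] ff 42.2 yaw 98.4 pos [ 0.448  -0.3414  0.0272]
```

Scaled: -170 mm / 800 = -0.2125, -160 mm / 800 = -0.2.

Call:
send_rows(
  rows="0 0 0 0 0 -0.05 0;0 0 0 0 0 -0.125 0;0 0 0 0 0 -0.2 0;0 0 0 0 0 -0.2125 0;0 0 0 0 0 -0.2125 0",
)

```text
time: 14.78
eef_pos: [0.447, -0.3404, 0.1956]
tcp_rot: [0.653, 0.757, -0.0, 0.0]
contact_force: [-0.6, -0.1, -2.4]
opening: 0.568
finger_force: 42.3
```

```bash
python3 - <<'E'
from m import *
goal(.66,.0433,.24,-.95)
E
```

```text
row [ -0.    0.  -80.6] [348.4 266.9 -44.5] open 0.568 t 14.775 q6 -0.98 F [-0.6 -0.1 -2.4] ff 42.3 yaw 98.4 pos [ 0.447  -0.3404  0.1956]
```

Scaled: 348 mm / 800 = 0.435, 267 mm / 800 = 0.3338, -80.6 degrees / 180 = -0.4478.

Call:
send_rows(
  rows="0 0 -0.4478 0.435 0.3338 -0.055 0;0 0 -0.4478 0.435 0.3338 -0.055 0;0 0 -0.4478 0.435 0.3338 -0.055 0;0 0 -0.4478 0.435 0.3338 -0.055 0;0 0 -0.4478 0.435 0.3338 -0.055 0;0 0 -0.4478 0.435 0.3338 -0.055 0;0 0 -0.4478 0.435 0.3338 -0.055 0;0 0 -0.4478 0.435 0.3338 -0.055 0",
)

```text
time: 15.78
eef_pos: [0.6602, 0.047, 0.2356]
tcp_rot: [0.004, 1.0, 0.001, -0.003]
contact_force: [0.3, -0.7, -1.3]
opening: 0.568
finger_force: 42.4
```

Call:
send_rows(
  rows="0 0 0 0 0 0 0;0 0 0 0 0 0 0;0 0 0 0 0 0 0",
)

```text
time: 16.15
eef_pos: [0.6597, 0.0418, 0.2385]
tcp_rot: [0.01, 1.0, 0.0, -0.001]
contact_force: [0.1, 0.5, -1.4]
opening: 0.573
finger_force: 42.4
```

```bash
python3 - <<'E'
from m import *
for i in range(3):
    w=cam("wrist","pics/w6.png");st=ctrl.get_state();M=R.from_quat(st["tcp_rot"]).as_matrix();X=st["eef_pos"]
    uv=proj(w,X+[0,0,-.01])[0]
    f=fit(w,uv,X[2]-.0265+.015,thr=190,r=105);print(uv,f, M.T[:2,:2]@(f[0]-X[:2])*1e3)
    f=fit(w,proj(w,[.57,.0433,.1])[0],.1,thr=190,r=80);print("pile",f)
goal(.5696,.0433,.145,-.95)
E
```

```text
[278.81837495 295.40350511] (array([0.65697676, 0.04191069]), -1.1353378295898438, array([0.08767105, 0.04947144])) [ 2.91825259 -0.03412109]
pile (array([0.56982104, 0.04325927]), -0.9940719604492188, array([0.08945069, 0.04962418]))
[278.81501422 295.23495457] (array([0.65721431, 0.04181426]), -1.1105728149414062, array([0.0877564 , 0.04927384])) [ 2.82698579 -0.16069094]
pile (array([0.56971182, 0.04326125]), -1.03363037109375, array([0.08880267, 0.04963938]))
[278.92675931 294.99770094] (array([0.65721152, 0.04190167]), -1.0898361206054688, array([0.08825079, 0.04931782])) [ 2.9102934  -0.21270477]
pile (array([0.56990591, 0.04325461]), -1.0254669189453125, array([0.08888749, 0.04963666]))
row [-0.   0.  -0.1] [90.5 -0.4 94.5] open 0.573 t 16.3 q6 -1.64 F [ 1.3 -0.5 -1.6] ff 42.4 yaw 178.9 pos [0.6601 0.0421 0.2395]
```

View pics/w6.png

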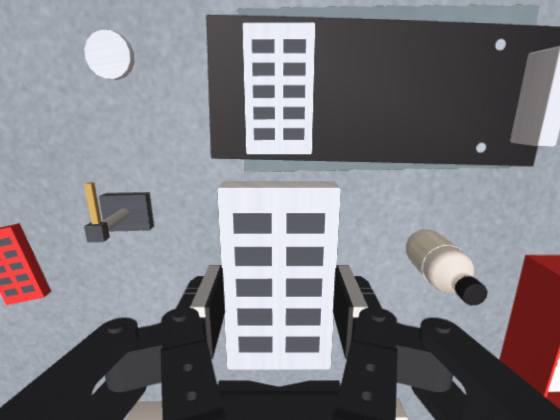

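Tray B is held square at (279,275), about 3 mm forward in the hand. I'll compensate for that.

Scaled: 97 mm / 800 = 0.1213, 87 mm / 800 = 0.1088.

Call:
send_rows(
  rows="0 0 0 0.0563 0.0006 0 0;0 0 0 0.1088 0.0013 0.025 0;0 0 0 0.1088 0.0013 0.0875 0;0 0 0 0.1088 0.0013 0.1213 0;0 0 0 0.1088 0.0013 0.1213 0;0 0 0 0.1088 0.0013 0.1213 0;0 0 0 0.1088 0.0013 0.1213 0",
)

```text
time: 17.18
eef_pos: [0.5747, 0.0451, 0.1447]
tcp_rot: [0.009, 1.0, -0.0, 0.002]
contact_force: [0.2, 0.4, -1.3]
opening: 0.568
finger_force: 42.4
```

```bash
python3 - <<'E'
from m import *
for i in range(3): cam("wrist")
goal(.5727,.0433,.1265,-1)
E
```

```text
row [-0.   0.1  0. ] [ 1.3 -1.9 17.2] open 0.573 t 17.325 q6 -1.65 F [-0.1  0.2 -1. ] ff 42.4 yaw 179.0 pos [0.574  0.0452 0.1437]
```

Scaled: 15.5 mm / 800 = 0.0194, -1.9 mm / 800 = -0.0024.

Call:
send_rows(
  rows="0 0 0 0.0013 -0.0024 0.01 0;0 0 0 0.0013 -0.0024 0.0163 0;0 0 0 0.0013 -0.0024 0.0188 0;0 0 0 0.0013 -0.0024 0.0194 0;0 0 0 0.0013 -0.0024 0.0194 0;0 0 0 0.0013 -0.0024 0.0194 0",
)

```text
time: 18.08
eef_pos: [0.5723, 0.0434, 0.1273]
tcp_rot: [0.009, 1.0, -0.0, -0.0]
contact_force: [-3.1, 0.1, 3.4]
opening: 0.569
finger_force: 42.9
```

```bash
python3 - <<'E'
from m import *
for i in range(3): cam("wrist"); goal(.5727,.0433,.1265,-1)
E
```

```text
row [-0. -0.  0.] [-0.4 -0.1  0.8] open 0.572 t 18.125 q6 -1.65 F [-4.3 -0.9  4. ] ff 42.9 yaw 179.0 pos [0.5723 0.0434 0.1273]
row [-0. -0.  0.] [-0.4 -0.1  0.8] open 0.567 t 18.175 q6 -1.65 F [-3.1 -0.3  4.8] ff 42.9 yaw 179.0 pos [0.5723 0.0434 0.1273]
row [-0. -0.  0.] [-0.4 -0.1  0.8] open 0.564 t 18.225 q6 -1.65 F [-3.7 -0.7  4.3] ff 43.0 yaw 179.0 pos [0.5723 0.0434 0.1273]
```

Contact at z 0.1273 with about 4 N, so I release, back off and check.

Call:
send_rows(
  rows="0 0 0 0 0 0 0.85;0 0 0 0 0 0 0.85;0 0 0 0 0 0 0.85;0 0 0 0 0 0 0.85;0 0 0 0 0 0 0.85",
)

```text
time: 18.85
eef_pos: [0.5723, 0.0434, 0.1269]
tcp_rot: [0.009, 1.0, 0.0, 0.0]
contact_force: [-0.0, 0.4, -0.5]
opening: 0.93
finger_force: 0.0
```

Scaled: -115 mm / 800 = -0.1438, -90 mm / 800 = -0.1125.

Call:
send_rows(
  rows="0 0 0 0 0 -0.025 0.85;0 0 0 0 0 -0.0875 0.85;0 0 0 0 0 -0.1438 0.85;0 0 0 -0.075 0 -0.1438 0.85;0 0 0 -0.1125 0 -0.1438 0.85;0 0 0 -0.1125 0 -0.1438 0.85;0 0 0 -0.1125 0 -0.1438 0.85;0 0 0 -0.1125 0 -0.1438 0.85",
)

```text
time: 19.85
eef_pos: [0.6613, 0.042, 0.2422]
tcp_rot: [0.009, 1.0, 0.0, -0.0]
contact_force: [0.2, -0.6, -0.2]
opening: 0.924
finger_force: 0.0
```

```bash
python3 - <<'E'
from m import *
w=cam("wrist","pics/w7.png")
for t in(170,190):
    f=fit(w,proj(w,[.57,.0433,.115])[0],.115,thr=t,r=90);print(t,[np.round(v,4) for v in f])
s=cam("scene");t=cam("top","pics/top2.png")
print(proj(w,[.575,.246,.105]))
print(look(t,"gauge_tip"),look(w,"gauge_tip"),look(s,"gauge_tip"),look(w,"board_bar"))
goal(.6,.2,.25,-1)
cv2.imwrite("pics/w7b.png",cv2.resize(cv2.imread("pics/w7.png"),(784,588)))
E
```

```text
170 [array([0.5698, 0.0431]), np.float64(-0.9828), array([0.0889, 0.0498])]
190 [array([0.5698, 0.0431]), np.float64(-0.9827), array([0.0889, 0.0496])]
[[556.78129423  93.41775107]]
[(0.78, array([ 0.6849, -0.1248,  0.0155]), array([303., 174.])), (0.24, array([0.5489, 0.42  , 0.0421]), array([128., 217.]))] [(0.81, array([ 0.6781, -0.1251,  0.0135]), array([124., 204.]))] [(0.7, array([ 0.6948, -0.125 ,  0.0188]), array([272., 271.]))] [(0.72, array([0.568 , 0.1577, 0.0701]), array([419.,  87.]))]
row [0. 0. 0.] [ 64.8 157.   -8. ] open 0.93 t 20.2 q6 -1.64 F [ 0.6 -0.4 -1.1] ff 0.0 yaw 179.0 pos [0.6621 0.0419 0.242 ]
```

View pics/w7b.png

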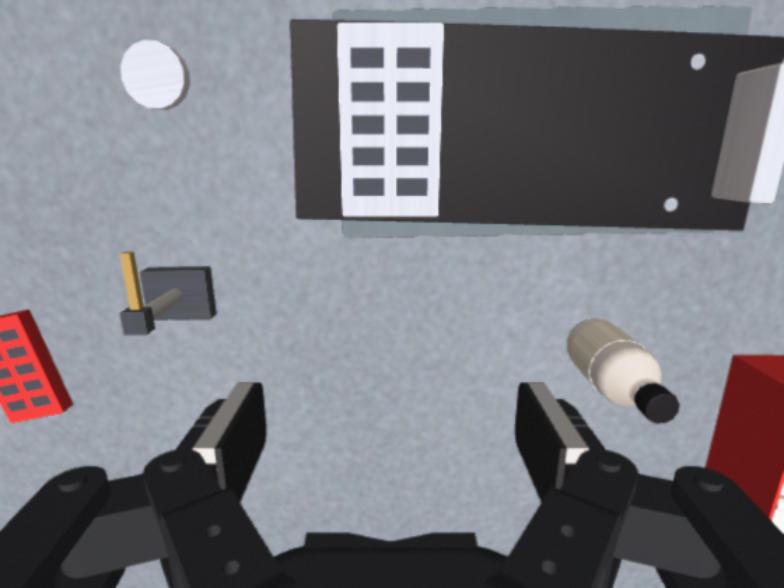

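The pile of three is square at (389,118). The gauge blade tip is at (127,252), the board outer corners are at (291,20) and (296,218), and the bar is at (748,133). Next I work out the directions.

```bash
python3 - <<'E'
from m import *
w=cam("wrist","pics/w8.png")
s=1/1.4
P=lambda l,z: toplane(w,np.array(l)*s,z)[:,:2].round(4)
c=P([(291,20),(296,218),(744,230)],.07);print("board",c,np.linalg.norm(c[0]-c[1]),"edge mid",c[:2].mean(0))
print("ang near edge",np.degrees(np.arctan2(*(c[2]-c[1])[::-1])),"outer edge",np.degrees(np.arctan2(*(c[0]-c[1])[::-1])),np.linalg.norm(c[2]-c[1]))
r=P([(333,11),(750,8)],.06);print("riser far",r,np.linalg.norm(r[0]-r[1]),np.degrees(np.arctan2(*(r[1]-r[0])[::-1])))
print("tip",P([(127.5,252)],.072), "blade root",P([(136,309)],.072))
# line-fit edges
g=cv2.cvtColor(w["color"],cv2.COLOR_RGB2GRAY)
m=(g<75).astype(np.uint8);m[:, :190]=0;m[185:]=0
c=max(cv2.findContours(m,cv2.RETR_EXTERNAL,cv2.CHAIN_APPROX_NONE)[0],key=cv2.contourArea).reshape(-1,2)
for nm,k in(("near",(c[:,1]>140)&(c[:,0]>230)&(c[:,0]<520)),("outer",(c[:,0]<225)&(c[:,1]>25)&(c[:,1]<145)),("far",(c[:,1]<35)&(c[:,0]>330)&(c[:,0]<540))):
    q=toplane(w,c[k],.07)[:,:2];l=cv2.fitLine((q*1e3).astype(np.float32),cv2.DIST_HUBER,0,.01,.01).ravel();print(nm,k.sum(),l.round(3),np.degrees(np.arctan2(l[1],l[0])).round(2))
E
```

```text
board [[ 0.5133 -0.0104]
 [ 0.6217 -0.0156]
 [ 0.6333  0.2635]] 0.10852465157741817 edge mid [ 0.5675 -0.013 ]
ang near edge 87.62003317460578 outer edge 177.25359932265576 0.279340956538779
riser far [[0.5068 0.0119]
 [0.5075 0.2496]] 0.23770103070874554 89.83127080471716
tip [[ 0.6406 -0.1229]] blade root [[ 0.6783 -0.1242]]
near 392 [4.20000e-02 9.99000e-01 6.25168e+02 1.01103e+02] 87.57
outer 121 [ 9.99000e-01 -5.20000e-02  5.79394e+02 -1.26290e+01] -2.98
far 209 [4.20000e-02 9.99000e-01 5.19622e+02 1.65545e+02] 87.57
```

```bash
python3 - <<'E'
from m import *
goal(.577,.247,.2,-2.4)
E
```

```text
row [-0.  -0.   1.4] [ 88.6 203.6  42. ] open 0.922 t 20.25 q6 -1.64 F [ 0.4  0.6 -0.4] ff 0.0 yaw 179.0 pos [0.6621 0.0419 0.242 ]
```

Scaled: 204 mm / 800 = 0.255, 89 mm / 800 = 0.1113, 1.4 degrees / 180 = 0.0078.

Call:
send_rows(
  rows="0 0 0.0078 0.1113 0.255 0.0525 0.6;0 0 0.0078 0.1113 0.255 0.0525 0.6;0 0 0.0078 0.1113 0.255 0.0525 0.6;0 0 0.0078 0.1113 0.255 0.0525 0.6;0 0 0.0078 0.1113 0.255 0.0525 0.6;0 0 0.0078 0.1113 0.255 0.0525 0.6;0 0 0.0078 0.1113 0.255 0.0525 0.6;0 0 0.0078 0.1113 0.255 0.0525 0.6",
)

```text
time: 21.25
eef_pos: [0.5775, 0.2463, 0.2002]
tcp_rot: [0.022, 1.0, 0.0, 0.0]
contact_force: [0.3, -0.2, -0.7]
opening: 0.798
finger_force: 0.0
```

```bash
python3 - <<'E'
from m import *
for i in range(2): w=cam("wrist","pics/w9.png")
uv=proj(w,[.577,.247,.105])[0]
for t in(190,215): print(uv,fit(w,uv,.105,thr=t,r=75))
# riser edges: print a gradient line along the far edge
goal(.577,.247,.1,-2.4)
E
```

```text
[279.69930474 228.33550542] (array([0.57612974, 0.2462042 ]), -2.4102249145507812, array([0.06868801, 0.01335451]))
[279.69930474 228.33550542] (array([0.57644917, 0.24600203]), -1.9785614013671875, array([0.06812411, 0.01327664]))
row [ 0.   0.  -0.1] [  0.3   0.4 100.1] open 0.8 t 21.35 q6 -1.29 F [0.4 0.  0.5] ff 0.0 yaw 177.5 pos [0.5772 0.2466 0.2001]
```

View pics/w9.png

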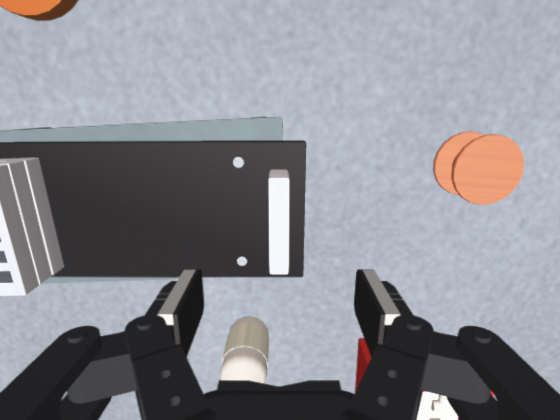

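The bar is at (279,225), upright and between the open fingers. The riser's far edge runs from about (60,127) to (282,118).

Scaled: 100 mm / 800 = 0.125, 93 mm / 800 = 0.1163.

Call:
send_rows(
  rows="0 0 0 0.0013 -0.0006 0.05 0.4;0 0 0 0.0013 -0.0006 0.0938 0.4;0 0 0 0.0013 -0.0006 0.1163 0.4;0 0 0 0.0013 -0.0006 0.125 0.4;0 0 0 0.0013 -0.0006 0.125 0.4;0 0 0 0.0013 -0.0006 0.125 0.4;0 0 0 0.0013 -0.0006 0.125 0.4;0 0 0 0.0013 -0.0006 0.125 0.35",
  grip_force=25,
)

```text
time: 22.35
eef_pos: [0.5761, 0.2471, 0.1007]
tcp_rot: [0.021, 1.0, 0.0, 0.001]
contact_force: [-0.3, 0.0, 0.2]
opening: 0.677
finger_force: 0.0
```

Call:
send_rows(
  rows="0 0 0 0 0 0 -0.5;0 0 0 0 0 0 -0.5;0 0 0 0 0 0 -0.5;0 0 0 0 0 0 -0.5;0 0 0 0 0 0 -0.5;0 0 0 0 0 0 -0.5;0 0 0 0 0 0 -0.5;0 0 0 0 0 0 -0.5",
)

```text
time: 23.35
eef_pos: [0.5758, 0.2469, 0.1]
tcp_rot: [0.021, 1.0, 0.0, 0.0]
contact_force: [-0.2, 0.1, 0.2]
opening: 0.25
finger_force: 0.0
```

```bash
python3 - <<'E'
from m import *
w=cam("wrist","pics/w10.png")
goal(.577,.247,.1,-2.4)
p=cv2.imread("pics/w9.png")
E
```

```text
row [-0. -0.  0.] [-1.2  0.2 -0.1] open 0.247 t 23.4 q6 -1.29 F [ 0.4 -1.   0.1] ff 0.0 yaw 177.6 pos [0.5758 0.2469 0.0999]
```

Call:
send_rows(
  rows="0 0 0 0 0 0 -1;0 0 0 0 0 0 -1;0 0 0 0 0 0 -1;0 0 0 0 0 0 -1;0 0 0 0 0 0 -1",
  grip_force=60,
)

```text
time: 24.02
eef_pos: [0.5758, 0.2466, 0.1001]
tcp_rot: [0.021, 1.0, -0.0, 0.0]
contact_force: [-0.3, -4.1, 2.6]
opening: 0.153
finger_force: 60.8
```

```bash
python3 - <<'E'
from m import *
goal(.572,.1365,.1,-.3)
E
```

```text
row [-0.   0.  -2.1] [  -0.7 -110.2    0.2] open 0.153 t 24.025 q6 -1.29 F [-0.3 -4.1  2.6] ff 60.8 yaw 177.6 pos [0.5758 0.2466 0.1001]
```

Scaled: -40 mm / 800 = -0.05, -1.5 mm / 800 = -0.0019, -1.2 degrees / 180 = -0.0067.

Call:
send_rows(
  rows="0 0 -0.0006 -0.0001 -0.0025 0.0006 -1;0 0 -0.0017 -0.0004 -0.0088 0.0013 -1;0 0 -0.0028 -0.0006 -0.0163 0.0013 -1;0 0 -0.0039 -0.001 -0.0238 0.0013 -1;0 0 -0.005 -0.0014 -0.0313 0.0013 -1;0 0 -0.0061 -0.0016 -0.0388 0.0013 -1;0 0 -0.0067 -0.0019 -0.045 0.0013 -1;0 0 -0.0067 -0.0021 -0.05 0.0013 -1",
)

```text
time: 25.02
eef_pos: [0.5763, 0.2098, 0.1001]
tcp_rot: [0.011, 1.0, 0.003, 0.001]
contact_force: [-0.1, 8.9, 3.3]
opening: 0.156
finger_force: 61.0
```

```bash
python3 - <<'E'
from m import *
w=cam("wrist","pics/w11.png")
f=fit(w,[10,10],.115,thr=190,r=90) if 0 else None
goal(.5765,.1365,.1,-1.2)
E
```

```text
row [ 0.3  0.1 -0. ] [ -1.7 -72.9  -0.3] open 0.154 t 25.075 q6 -1.37 F [-0.3  7.5  4.6] ff 61.1 yaw 178.8 pos [0.5764 0.2094 0.1001]
```

Scaled: -40 mm / 800 = -0.05, -38 mm / 800 = -0.0475.

Call:
send_rows(
  rows="0 0 0 -0.0001 -0.005 0 -1;0 0 0 -0.0003 -0.0125 0 -1;0 0 0 -0.0004 -0.02 0 -1;0 0 0 -0.0005 -0.0275 0.0004 -1;0 0 0 -0.0008 -0.035 0.0006 -1;0 0 0 -0.0009 -0.0425 0.0006 -1;0 0 0 -0.001 -0.0475 0.0006 -1;0 0 0 -0.001 -0.05 0.0006 -1",
)

```text
time: 26.08
eef_pos: [0.5768, 0.17, 0.1001]
tcp_rot: [0.011, 1.0, 0.003, 0.002]
contact_force: [0.1, 9.4, 5.2]
opening: 0.154
finger_force: 61.3
```

```bash
cat > e.py <<'E'
from m import *
w=cam("wrist","pics/w12.png");t=cam("top","pics/t12.png");s=cam("scene","pics/s12.png")
def toprow(im):return cv2.cvtColor(im,cv2.COLOR_RGB2GRAY)
for n,q in(("top",t),("scene",s)):
    g=toprow(q["color"]);c0=proj(q,[.57,.06,.07])[0]
    m=(g<62).astype(np.uint8);k=np.zeros_like(m)
    k[cv2.convexHull(np.zeros((1,1,2),np.int32)) if 0 else slice(0,0)]=0
    poly=proj(q,[[.50,.30,.07],[.64,.30,.07],[.64,-.15,.07],[.50,-.15,.07]]).astype(np.int32);cv2.fillPoly(k,[poly],1);m*=k
    c=max(cv2.findContours(m,cv2.RETR_EXTERNAL,cv2.CHAIN_APPROX_NONE)[0],key=cv2.contourArea).reshape(-1,2)
    P=toplane(q,c,.07)[:,:2]
    o=P[(np.abs(P[:,0]-.57)<.035)]; o=o[o[:,1]<o[:,1].min()+.02]
    print(n,"outer edge y",np.median(o[:,1]).round(4),len(o),"x range",P[P[:,1]<.03][:,0].min().round(4),P[P[:,1]<.03][:,0].max().round(4))
    im=q["color"].astype(int);b=((im[:,:,0]-im[:,:,2])>40).astype(np.uint8)
    k[:]=0;poly=proj(q,[[.63,-.16,.07],[.63,-.09,.07],[.70,-.09,.07],[.70,-.16,.07]]).astype(np.int32);cv2.fillPoly(k,[poly],1)
    ys,xs=np.nonzero(b*k);B=toplane(q,np.c_[xs,ys],.073)[:,:2];print(" blade",len(B),B.min(0).round(4),B.max(0).round(4),B.mean(0).round(4))
    print(" pile",[np.round(v,4) for v in fit(q,proj(q,[.571,float(ctrl.get_state()["eef_pos"][1])-.205,.115])[0],.115,thr=140,r=18)])
goal(.5765,.1365,.1,-1.2)
E
python3 e.py
```

```text
top outer edge y -0.0874 23 x range 0.5215 0.628
 blade 28 [ 0.6419 -0.1273] [ 0.6787 -0.1212] [ 0.6609 -0.1251]
 pile [array([ 0.5751, -0.0344]), np.float64(-0.2232), array([0.0851, 0.0467])]
scene outer edge y -0.0866 20 x range 0.521 0.6337
 blade 12 [ 0.6469 -0.1251] [ 0.6725 -0.1216] [ 0.6595 -0.1233]
 pile [array([ 0.5756, -0.0323]), np.float64(0.1405), array([0.0894, 0.048 ])]
row [ 0.3  0.2 -0. ] [ -0.4 -33.2  -0.1] open 0.157 t 26.225 q6 -1.44 F [-0.4  7.9  6.2] ff 61.3 yaw 178.8 pos [0.5768 0.1697 0.1001]
```

Scaled: -31 mm / 800 = -0.0388, -29 mm / 800 = -0.0363.

Call:
send_rows(
  rows="0 0 0 -0.0001 -0.0038 0 -1;0 0 0 -0.0003 -0.01 0 -1;0 0 0 -0.0004 -0.0175 0.0003 -1;0 0 0 -0.0005 -0.025 0.0006 -1;0 0 0 -0.0005 -0.0313 0.0006 -1;0 0 0 -0.0006 -0.0363 0.0006 -1;0 0 0 -0.0006 -0.0388 0.0006 -1;0 0 0 -0.0006 -0.0388 0.0006 -1",
)

```text
time: 27.22
eef_pos: [0.5772, 0.1392, 0.1003]
tcp_rot: [0.011, 1.0, 0.003, 0.002]
contact_force: [0.5, 9.6, 7.4]
opening: 0.154
finger_force: 61.5
```

```bash
python3 e.py; python3 - <<'E'
from m import *
p=ctrl.read_camera("top");s=ctrl.read_camera("scene")
def sub(q,n):
    g=cv2.GaussianBlur(cv2.cvtColor(q["color"],cv2.COLOR_RGB2GRAY),(0,0),.6).astype(np.float32)
    ys=np.arange(-.15,-.09,.0005);pr=[]
    for x in(.54,.55,.56,.57,.58,.59,.60):
        uv=proj(q,np.c_[np.full_like(ys,x),ys,np.full_like(ys,.07)]).astype(np.float32)
        v=cv2.remap(g,uv[:,:1],uv[:,1:],cv2.INTER_CUBIC).ravel();pr.append(ys[np.argmax(np.gradient(cv2.GaussianBlur(v[None],(0,0),4).ravel())*-1)])
    bl=[]
    im=q["color"].astype(np.float32);h=im[:,:,0]-im[:,:,2]
    for x in(.645,.65,.655,.66,.665):
        uv=proj(q,np.c_[np.full_like(ys,x),ys,np.full_like(ys,.073)]).astype(np.float32)
        v=np.clip(cv2.remap(h,uv[:,:1],uv[:,1:],cv2.INTER_CUBIC).ravel()-5,0,None);bl.append((ys*v).sum()/v.sum())
    print(n,"edge",np.round(pr,4),"blade",np.round(bl,4))
sub(p,"top");sub(s,"scene")
a=cv2.resize(p["color"][165:255,215:335],(480,360),interpolation=cv2.INTER_CUBIC)
b=cv2.resize(s["color"][180:300,240:345],(315,360),interpolation=cv2.INTER_CUBIC)
cv2.imwrite("pics/f1.png",np.hstack([a,b])[:,:,::-1])
E
```

```text
top outer edge y -0.1175 23 x range 0.5214 0.6311
 blade 27 [ 0.6419 -0.1273] [ 0.6787 -0.1212] [ 0.6606 -0.1252]
 pile [array([ 0.5764, -0.0636]), np.float64(-0.2757), array([0.088 , 0.0467])]
scene outer edge y -0.1156 21 x range 0.5217 0.6349
 blade 12 [ 0.6469 -0.1251] [ 0.6725 -0.1216] [ 0.6595 -0.1233]
 pile [array([ 0.5758, -0.0636]), np.float64(-1.2024), array([0.0895, 0.0479])]
row [ 0.4  0.3 -0.1] [ 0.7 -2.7  0.3] open 0.15 t 27.375 q6 -1.49 F [ 1.4 10.1  7.3] ff 61.5 yaw 178.7 pos [0.5772 0.1392 0.1003]
top edge [-0.12   -0.121  -0.1215 -0.1215 -0.1215 -0.1215 -0.1215] blade [-0.1248 -0.1248 -0.1249 -0.125  -0.125 ]
scene edge [-0.1195 -0.119  -0.12   -0.12   -0.12   -0.121  -0.1215] blade [-0.1235 -0.1236 -0.1234 -0.1235 -0.1233]
```

View pics/f1.png

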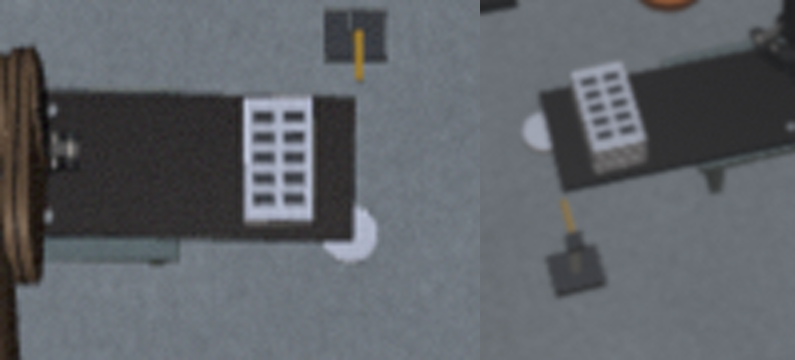

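Both views show the pile square and the board edge at (355,165) about 3.4 mm short of the blade, so I take the last step.

Scaled: -3.5 mm / 800 = -0.0044, -3.2 mm / 800 = -0.004.

Call:
send_rows(
  rows="0 0 0 0 -0.0013 0 -1;0 0 0 0 -0.0028 0 -1;0 0 0 0 -0.004 0 -1;0 0 0 0 -0.0044 0 -1;0 0 0 0 -0.0044 0 -1;0 0 0 0 -0.0044 0 -1;0 0 0 0 -0.0044 0 -1",
)

```text
time: 28.35
eef_pos: [0.5772, 0.1361, 0.1004]
tcp_rot: [0.011, 1.0, 0.004, 0.002]
contact_force: [0.3, 10.8, 7.0]
opening: 0.15
finger_force: 61.6
```

```bash
python3 e.py
```

```text
top outer edge y -0.1204 23 x range 0.5213 0.6311
 blade 27 [ 0.6419 -0.1273] [ 0.6787 -0.1212] [ 0.6606 -0.1252]
 pile [array([ 0.5764, -0.0665]), np.float64(-0.2758), array([0.088 , 0.0467])]
scene outer edge y -0.1188 20 x range 0.5217 0.6349
 blade 12 [ 0.6469 -0.1251] [ 0.6725 -0.1216] [ 0.6595 -0.1233]
 pile [array([ 0.5759, -0.0662]), np.float64(-0.3886), array([0.0894, 0.0485])]
row [ 0.4  0.3 -0.1] [0.7 0.5 0.4] open 0.151 t 28.5 q6 -1.5 F [-0.  10.5  7.5] ff 61.6 yaw 178.7 pos [0.5772 0.136  0.1004]
```

```bash
python3 -c "
from plant import ctrl
print(ctrl.sign_off())"
```

```text
the job is handed in; nothing more can be done
None
```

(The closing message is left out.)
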